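# Close the yellow cup and the green beaker with their own lids

## Robot

A 7-joint arm with a two-finger parallel gripper is mounted at the origin on a cart in front of the work surface, level with it; the furniture and walls round the work are solid. World frame = base frame: x ahead of the robot, y to its left, z up, the work surface at z = 0. Lengths are in m, angles in rad, forces in N, time in s.
With the tool pointing down it reaches from about 0.35 to 0.9 m from the base axis. Payload 7.2 kg.
Tool frame: the origin (TCP) lies midway between the tips of the shut fingers; the grasp point (between the pads) lies behind it (grasp_offset is the x of the grasp point in the tool frame, in m); x points along the fingers, y is the direction in which the jaws open and shut, and the axes are right-handed (so a half turn about x gives the same grasp; the last joint's range is limited). The gripper opens to 85 mm and grips with 20 to 120 N. Pads are 22 mm wide; open, the fingers measure 114 mm over their backs; the gripper's body (76 mm by 85 mm) begins 54 mm behind the grasp point. The pads swing forward as they close: fully open they stand 13 mm farther back than shut.
Start: joints at [-1.2, 0.411, -0.013, 1.596, 0.006, 1.134, -0.082], TCP at [0.266, 0.566, 0.231] pointing down, gripper open.
Joint ranges: [-2.95, 2.95], [-0.29, 1.99], [-1.47, 1.44], [0.14, 2.54], [-1.03, 4.17], [0.13, 1.85], [-2.86, 2.86]. Speed limits (rad/s): [2.39, 2.39, 3.01, 3.01, 3.14, 3.14, 3.14].

## Interface

Orientations are given as a rotation vector (axis times angle).
In Python, from cell import * gives the robot as it stands.
- The arm moves only by the tool step_arm, never from a script. Its argument "deltas" is one flat list of numbers, 7 for each row, row after row: the shift along the tool's x, y, z normalised to -1 to 1, where 1 is 0.4 m, then the turn, a rotation vector about the tool's x, y, z normalised to -1 to 1, where 1 is 60 degrees, then the opening, from -1 (shut) to 1 (fully open). In form: [x, y, z, rx, ry, rz, jaw, x, y, z, rx, ry, rz, jaw, ...]. A call has exactly 8 rows; each row is the pose to reach, as a shift and turn from the pose commanded when the call began, along the tool's axes at that moment; what a row does not reach only later rows make up. A row lasts 1/12 s, in which the tool goes at most 41.7 mm and 7.16 degrees, less where a joint would pass 70% of its speed; a pose out of reach is approached as far as the arm can. A call with a number of a shift or a turn outside -1 to 1 is refused whole. A call with a gripper value outside its range is refused whole. The fingers move at their own pace and stop on an object; "squeeze" is the grip in N (left out, the last holds). Time passes only in rows, so rows that repeat a pose let the fingers close, or fill a call up. It gives the time, the measured TCP pose, the force and the opening at its end, in the units of the state.
- get_obs(): the state, without advancing time (a new reading comes with each control period).
- read_camera(name): name is "scene" or "top"; returns (picture, depth): 420x560x3 uint8, blue, green, red; 420x560 float32, m along the optical axis (not along the pixel's ray), 0 where there is no reading.
- camera_info(name): a dict with "fx", "fy", "cx", "cy" (pixels), "k1" (the pictures are not rectified: a ray, as slopes to the right and down, at radius r is drawn at 1 + k1 r^2 times it, then the intrinsics apply), "cam_to_world" (4x4, takes a point from camera to world coordinates). Camera axes: x right, y up, looking along -z (the intrinsics and any distortion apply to the point x, -y, -z); pixel columns grow to the right and rows downward; lengths in m; the calibration is good to about 2 mm. A picture is of the moment at which its call begins. camera_info takes no time and is no camera call.
- sign_off(): hands the job in, once; it reports no verdict.
The state is a dict: "t": time; "joint_pos": joint angles; "joint_velocities": joint speeds; "effort": joint torques, N m; "tcp_pos": TCP position; "tool_rot": TCP orientation; "wrist_force": force on the tool from outside, world axes, zero at the start; "torque": the same for the moment, N m; "opening": finger opening in m.
Only numpy, scipy, OpenCV 4.12 (cv2) and the standard library are available. Lean on these libraries where they do the work, as an engineer would, in place of code of your own. Each camera call takes 0.05 s, during which the arm holds its last target. There are 200 camera calls.

## Task

The colours must not dry out: put the yellow lid on the yellow cup and the green lid on the green beaker, each seated flat and fully down on the rim. Leave the cup and the beaker standing upright where they are; the red lid is not needed.

Things in the scene. Friction and masses are not known exactly. Their poses are not given: they have to be found in the camera images.
- yellow_knob (a point): Yellow lid of the yellow cup. Lies knob up, 46 mm high: tapered plug 10 mm deep (58 mm wide below, 76 mm at the top), flange 100 mm wide, panel, upright round knob 26 mm wide, 30 mm tall, about 60 g. This point: knob centre, 15 mm below its top, 15 mm above the panel, 20.5 mm above the flange's underside, which lies on the rim when seated; z up. Centres itself if up to about 8 mm off.
- green_knob (a point): Dark green lid of the green beaker. Lies knob up, 46 mm high: tapered plug 10 mm deep (44 mm wide below, 62 mm at the top), flange 86 mm wide, panel, upright round knob 26 mm wide, 30 mm tall, about 60 g. This point: knob centre, 15 mm below its top, 15 mm above the panel, 20.5 mm above the flange's underside, which lies on the rim when seated; z up. Centres itself if up to about 8 mm off.
- cup_rim (a point): Open, loose yellow plastic cup, 93 mm wide at the rim, 102 mm high, 0.3 kg. This point is the centre of its mouth at rim height, on the cup's axis, 102 mm above its underside; z is up. The mouth is about 86 mm wide inside.
- beaker_rim (a point): Open, loose dark green (teal) beaker, 80 mm wide at the rim, narrowing to 60 mm at the foot, 112 mm high, 0.3 kg. This point is the centre of its mouth at rim height, on its axis, 112 mm above its underside; z is up. The mouth is about 74 mm wide inside.

How it is judged:
By the outcome, as a careful person would: the job done as asked, in the order asked, and still so for the second after the job is handed in, with the robot touching nothing.
It also fails if it takes over 54 s, if anything falls off the work surface, if the arm or the gripper's body presses on something with over 40 N, if the wrist force passes 120 N, or if a joint passes its speed limit or range.

## Working session

There is one attempt and no reset: what is moved stays moved. The work goes in short steps, Python scripts to look and compute and a tool call to move; the robot and the scene stay as the last step left them, time stands still between calls to the robot, and variables do not carry over. Pictures are saved under pics/ and viewed, about 8 in all and at most 12, crops included, and the job is handed in when it is done.

Besides the shell and the picture viewer there is one more tool, called after "Call:" as name(argument=value, ...) on one line, values as JSON. step_arm: Moves the arm, as the interface text tells. Its arguments: {"type":"object","properties":{"deltas":{"type":"array","items":{"type":"number","minimum":-1,"maximum":1}},"squeeze":{"type":"number"}},"required":["deltas"]}

```bash
ls; mkdir -p pics
python3 - <<'E'
from cell import *
import cv2,numpy as np
o=get_obs();print({k:np.round(v,3) for k,v in o.items()})
try: print(grasp_offset)
except Exception as e: print(e)
for n in("scene","top"):
    p,d=read_camera(n);cv2.imwrite(f"pics/{n}0.png",p);np.save(f"pics/{n}0.npy",d)
    c=camera_info(n);print(n,{k:np.round(v,4) for k,v in c.items()})
E
```

```text
pics
{'t': np.float64(0.0), 'joint_pos': array([-1.2  ,  0.412, -0.013,  1.597,  0.006,  1.134, -0.082]), 'joint_velocities': array([ 0.001, -0.003, -0.001,  0.001,  0.   ,  0.001,  0.001]), 'effort': array([ 1.0000e-03, -6.0063e+01,  6.8300e-01, -2.9941e+01,  1.4000e-02,
        1.1000e-02, -0.0000e+00]), 'tcp_pos': array([0.265, 0.565, 0.23 ]), 'tool_rot': array([ 0.343,  1.543, -0.345]), 'wrist_force': array([-0.345,  0.346, -0.659]), 'torque': array([ 0.036, -0.014, -0.007]), 'opening': np.float64(0.085)}
-0.0187
scene {'fx': np.float64(445.0619), 'fy': np.float64(445.0619), 'cx': np.float64(280.23), 'cy': np.float64(208.4529), 'k1': np.float64(-0.0577), 'cam_to_world': array([[ 0.6393,  0.3182, -0.7   , -0.2179],
       [-0.7689,  0.2593, -0.5844, -0.6472],
       [-0.0044,  0.9119,  0.4104,  0.5502],
       [ 0.    ,  0.    ,  0.    ,  1.    ]])}
top {'fx': np.float64(438.368), 'fy': np.float64(438.368), 'cx': np.float64(280.0481), 'cy': np.float64(209.6904), 'k1': np.float64(0.0157), 'cam_to_world': array([[ 1.1500e-02,  9.8240e-01, -1.8650e-01,  3.2440e-01],
       [-9.9990e-01,  1.1400e-02, -1.3000e-03, -1.5100e-02],
       [ 9.0000e-04,  1.8650e-01,  9.8250e-01,  1.2313e+00],
       [ 0.0000e+00,  0.0000e+00,  0.0000e+00,  1.0000e+00]])}
```

View pics/scene0.png

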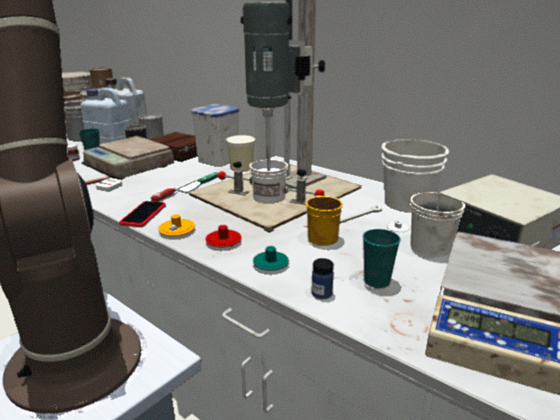

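View pics/top0.png

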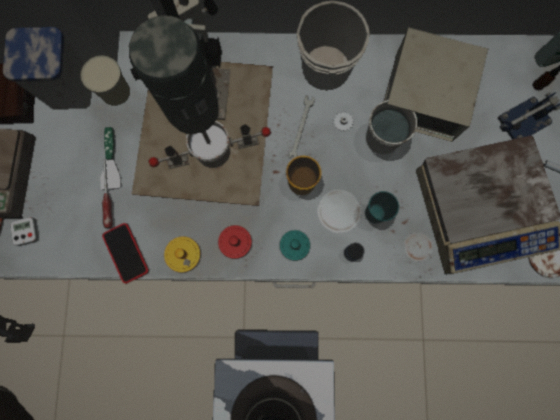

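The scene view shows the yellow lid at (177,228), red lid at (223,236), green lid at (271,259), cup at (323,220), beaker at (380,258) and a dark bottle at (322,278). The top view has the lids at (182,254), (235,242) and (295,245), the cup at (303,174), the beaker at (382,208) and the bottle at (353,252). The drill press stands well behind them.

```bash
cat > h.py <<'E'
from cell import *
import cv2,numpy as np
def rays(n,uv):
    c=camera_info(n);q=(np.asarray(uv,float)-[c['cx'],c['cy']])/[c['fx'],c['fy']]
    s=q.copy()
    for _ in range(8): s=q/(1+c['k1']*(s**2).sum(-1,keepdims=True))
    M=c['cam_to_world'];d=np.concatenate([s[...,:1],-s[...,1:],-np.ones_like(s[...,:1])],-1)
    return M[:3,3],d@M[:3,:3].T      # point = o + depth*d
def cloud(n,d):
    v,u=np.mgrid[:420,:560];o,r=rays(n,np.stack([u,v],-1));return o+d[...,None]*r
def plane(n,uv,z):
    o,r=rays(n,uv);return o+((z-o[2])/r[...,2])[...,None]*r
def masks(p):
    h=cv2.cvtColor(p,cv2.COLOR_BGR2HSV);H,S,V=cv2.split(h)
    return {'y':(H>14)&(H<32)&(S>150)&(V>60),'g':(H>75)&(H<95)&(S>110)&(V>25)}
E
cat > m.py <<'E'
import sys;from h import *
seeds={'scene':{'yl':(177,228),'gl':(271,259),'cup':(323,225),'bk':(380,262)},'top':{'yl':(182,254),'gl':(295,245),'cup':(303,174),'bk':(382,208)}}
C={}
for n in seeds:
    p,d=read_camera(n);P=cloud(n,d);m=masks(p)
    for k,s in seeds[n].items():
        mm=(m['y'] if k in('yl','cup') else m['g']).copy()
        r=40;w=np.zeros_like(mm);w[s[1]-r:s[1]+r,s[0]-r:s[0]+r]=1
        num,lab,st,ce=cv2.connectedComponentsWithStats((mm&w).astype(np.uint8))
        i=1+np.argmax(st[1:,4]);Q=P[(lab==i)&(d>0)];z=Q[:,2]
        print(n,k,'area',st[i,4],'bbox',st[i,:4],'z pct',np.round(np.percentile(z,[2,10,50,90,98]),3))
        top=Q[z>(0.036 if k[1]=='l' else np.percentile(z,98)-.008)]
        a,b=top.min(0),top.max(0)
        print('   top pts',len(top),'mean',np.round(top.mean(0),4),'mid',np.round((a+b)/2,4),'ext',np.round(b-a,3))
        # knob / rim centre pixel
        vv,uu=np.nonzero((lab==i)&(P[...,2]>(0.04 if k[1]=='l' else np.percentile(z,98)-.006)))
        (cx,cy),ax,an=cv2.fitEllipse(cv2.convexHull(np.c_[uu,vv].astype(np.float32))) if len(uu)>8 else ((uu.mean(),vv.mean()),0,0)
        C[n,k]=(cx,cy)
for k in seeds['top']:
    o1,r1=rays('scene',np.array(C['scene',k]));o2,r2=rays('top',np.array(C['top',k]))
    t=np.linalg.lstsq(np.c_[r1,-r2],o2-o1,rcond=None)[0];A,B=o1+t[0]*r1,o2+t[1]*r2
    print('tri',k,np.round(A,4),np.round(B,4))
E
python3 m.py
```

```text
scene yl area 454 bbox [159 215  36  21] z pct [0.012 0.014 0.016 0.035 0.046]
   top pts 45 mean [0.4243 0.2542 0.0431] mid [0.4252 0.2569 0.0418] ext [0.019 0.02  0.012]
scene gl area 553 bbox [254 246  34  24] z pct [0.013 0.014 0.016 0.039 0.046]
   top pts 67 mean [ 0.4528 -0.057   0.0432] mid [ 0.4545 -0.0557  0.0419] ext [0.021 0.021 0.011]
scene cup area 1215 bbox [305 195  37  50] z pct [0.006 0.016 0.063 0.099 0.102]
   top pts 186 mean [ 0.6368 -0.0746  0.0998] mid [ 0.642  -0.0729  0.0992] ext [0.095 0.094 0.009]
scene bk area 1565 bbox [364 230  36  58] z pct [0.01  0.024 0.081 0.106 0.112]
   top pts 239 mean [ 0.5477 -0.2822  0.108 ] mid [ 0.5513 -0.281   0.1083] ext [0.08  0.077 0.01 ]
top yl area 902 bbox [165 237  35  35] z pct [0.009 0.011 0.014 0.02  0.045]
   top pts 71 mean [0.4284 0.2586 0.0436] mid [0.429  0.2591 0.0432] ext [0.025 0.022 0.013]
top gl area 628 bbox [281 231  28  29] z pct [0.01  0.011 0.015 0.041 0.046]
   top pts 67 mean [ 0.4575 -0.0554  0.0448] mid [ 0.457  -0.0552  0.0456] ext [0.025 0.022 0.01 ]
top cup area 88 bbox [288 177  28  13] z pct [0.028 0.033 0.098 0.102 0.104]
   top pts 54 mean [ 0.6048 -0.0672  0.1004] mid [ 0.6115 -0.0684  0.1015] ext [0.032 0.069 0.009]
top bk area 3 bbox [377 210   3   3] z pct [-0.001 -0.     0.003  0.003  0.004]
   top pts 3 mean [ 0.5573 -0.2928  0.0018] mid [ 0.5574 -0.293   0.0014] ext [0.007 0.007 0.004]
tri yl [0.4001 0.2572 0.0371] [0.4115 0.2488 0.036 ]
tri gl [ 0.0226 -0.4432  0.3633] [ 0.3342 -0.0177  1.229 ]
tri cup [ 0.6393 -0.0817  0.0763] [ 0.6307 -0.0711  0.0735]
tri bk [ 0.5616 -0.3019  0.0549] [ 0.5485 -0.2824  0.048 ]
```

```bash
cat > m2.py <<'E'
from h import *
from scipy.optimize import least_squares
import sys
T={'yl':((.428,.258),.034,.06,.013),'gl':((.457,-.055),.034,.06,.013),'cup':((.642,-.072),.093,.115,.0465),'bk':((.551,-.281),.104,.125,.04)}
C={}
for n in('scene','top'):
    p,d=read_camera(n);P=cloud(n,d);v,u=np.mgrid[:420,:560]
    for k,(c,a,b,R) in T.items():
        m=(d>0)&(P[...,2]>a)&(P[...,2]<b)&(np.hypot(P[...,0]-c[0],P[...,1]-c[1])<.07);Q=P[m]
        if R<.03:                              # knob: top face centroid (z>0.041)
            t=m&(P[...,2]>.041);x=P[t][:,:2].mean(0);rr=0
        else:
            f=least_squares(lambda q:np.hypot(Q[:,0]-q[0],Q[:,1]-q[1])-q[2],[*c,R],loss='soft_l1',f_scale=.002).x;x,rr=f[:2],f[2]
        zt=np.percentile(Q[:,2],95);
        C[n,k]=np.r_[x,zt];print(n,k,m.sum(),'centre',np.round(x,4),'R',round(rr,4),'z95',round(zt,4))
    if n=='top':
        print('others z>.02:')
        w=((P[...,2]>.02)&(d>0)&(P[...,0]<.85)&(P[...,0]>.33)).astype(np.uint8)
        N,L,S,_=cv2.connectedComponentsWithStats(w)
        for i in range(1,N):
            if S[i,4]>40:
                q=P[L==i];print(S[i,:4],np.round(np.percentile(q,2,0),3),np.round(np.percentile(q,98,0),3))
E
python3 m2.py
```

```text
scene yl 65 centre [0.4269 0.257 ] R 0 z95 0.0469
scene gl 93 centre [ 0.4557 -0.0549] R 0 z95 0.0468
scene cup 281 centre [ 0.6426 -0.073 ] R 0.0443 z95 0.1029
scene bk 284 centre [ 0.5514 -0.2807] R 0.0377 z95 0.1126
top yl 76 centre [0.4285 0.2586] R 0 z95 0.0484
top gl 72 centre [ 0.457  -0.0555] R 0 z95 0.0477
top cup 214 centre [ 0.6419 -0.0751] R 0.0445 z95 0.1049
top bk 131 centre [ 0.5514 -0.2829] R 0.038 z95 0.1135
others z>.02:
[128   0 144 206] [0.589 0.045 0.02 ] [0.832 0.384 0.572]
[ 8 77 38 10] [0.845 0.586 0.167] [0.85  0.67  0.209]
[367  95 110  58] [ 0.723 -0.517  0.029] [ 0.847 -0.26   0.133]
[  0 101  31  22] [0.804 0.716 0.022] [0.849 0.786 0.065]
[500 100  60  32] [ 0.753 -0.77   0.021] [ 0.849 -0.597  0.144]
[  0 129  35  91] [0.527 0.701 0.022] [0.759 0.754 0.08 ]
[417 136 143 139] [ 0.406 -0.726  0.038] [ 0.72  -0.412  0.112]
[286 155  36  39] [ 0.6   -0.117  0.025] [ 0.685 -0.034  0.104]
[366 191  33  32] [ 0.516 -0.32   0.022] [ 0.588 -0.247  0.113]
[102 196   9  31] [0.503 0.463 0.02 ] [0.584 0.485 0.028]
[230 236  11  10] [0.453 0.099 0.021] [0.475 0.122 0.05 ]
[289 239  11  10] [ 0.445 -0.066  0.023] [ 0.469 -0.043  0.048]
[345 242  20  19] [ 0.416 -0.234  0.027] [ 0.457 -0.193  0.08 ]
[175 248  11  11] [0.417 0.247 0.022] [0.439 0.27  0.049]
```

```bash
cat > go.py <<'E'
import sys;from h import *
from scipy.spatial.transform import Rotation as Ro
# usage: go.py x y z  -> normalised tool-frame shift, and turn making the tool vertical
def state():
    o=get_obs();return o,Ro.from_rotvec(o['tool_rot'])
def go(t):
    o,R=state();d=R.inv().apply(np.array(t)-o['tcp_pos'])
    X=R.as_matrix()[:,0];ax=np.cross(X,[0,0,-1]);w=R.inv().apply(ax)
    print('t',round(float(o['t']),2),'tcp',np.round(o['tcp_pos'],4),'x',np.round(X,3),'y',np.round(R.as_matrix()[:,1],3),'dist',round(float(np.linalg.norm(d)),3))
    print('shift',np.round(d/.4,4),'turn',np.round(w/np.radians(60),4),'q',np.round(o['joint_pos'],2),'F',np.round(o['wrist_force'],1),'open',round(float(o['opening']),4))
if __name__=='__main__': go(list(map(float,sys.argv[1:4])))
E
python3 go.py .428 .258 .14
```

```text
t 0.3 tcp [0.2655 0.5657 0.231 ] x [-0. -0. -1.] y [ 0.425  0.905 -0.001] dist 0.36
shift [ 0.2278 -0.5236  0.6945] turn [0.     0.0001 0.0005] q [-1.2   0.41 -0.01  1.6   0.01  1.13 -0.08] F [0.6 0.1 0.8] open 0.0857
```

Call:
step_arm(deltas=[0.1,-0.07,0.09,0,0,0,0.3,0.1,-0.13,0.18,0,0,0,0.3,0.1,-0.2,0.27,0,0,0,0.3,0.13,-0.27,0.36,0,0,0,0.3,0.16,-0.33,0.45,0,0,0,0.3,0.18,-0.4,0.53,0,0,0,0.3,0.2,-0.46,0.62,0,0,0,0.3,0.228,-0.524,0.695,0,0,0,0.3])

```text
t: 0.97
tcp_pos: [0.4152, 0.2843, 0.1479]
tool_rot: [0.345, 1.542, -0.343]
wrist_force: [1.1, 0.3, -0.1]
opening: 0.0553
```

```bash
python3 go.py .428 .258 .07
python3 - <<'E'
from h import *
a,d=read_camera('scene');b,_=read_camera('top')
cv2.imwrite('pics/s1.png',np.hstack([cv2.resize(a[140:300,100:260],(480,480)),cv2.resize(b[180:320,110:250],(320,320)) if 0 else cv2.copyMakeBorder(cv2.resize(b[180:320,110:250],(320,320)),0,160,0,0,0)]))
E
```

```text
t 0.97 tcp [0.4152 0.2843 0.1479] x [ 0.001  0.001 -1.   ] y [0.425 0.905 0.001] dist 0.083
shift [ 0.1947 -0.046   0.0568] turn [ 0.      0.0006 -0.0011] q [-0.76  0.3   0.08  1.99 -0.03  0.86  0.47] F [ 1.1  0.3 -0.1] open 0.0553
```

Call:
step_arm(deltas=[0.03,-0.046,0.057,0,0,0,0.3,0.07,-0.046,0.057,0,0,0,0.3,0.11,-0.046,0.057,0,0,0,0.3,0.15,-0.046,0.057,0,0,0,0.3,0.17,-0.046,0.057,0,0,0,0.3,0.19,-0.046,0.057,0,0,0,0.3,0.19,-0.046,0.057,0,0,0,0.3,0.19,-0.046,0.057,0,0,0,0.3])

```text
t: 1.73
tcp_pos: [0.427, 0.2598, 0.0718]
tool_rot: [0.344, 1.544, -0.344]
wrist_force: [0.2, -0.1, 0.1]
opening: 0.0555
```

```bash
python3 go.py .428 .258 .019
python3 - <<'E'
from h import *
a,d=read_camera('scene');b,_=read_camera('top')
cv2.imwrite('pics/s2.png',np.hstack([cv2.resize(a[150:270,110:230],(400,400)),cv2.resize(b[200:300,130:230],(400,400))]))
E
```

```text
t 1.73 tcp [0.427  0.2598 0.0718] x [-0. -0. -1.] y [ 0.425  0.905 -0.   ] dist 0.053
shift [ 0.1321 -0.003   0.0042] turn [ 0.     -0.0002  0.0002] q [-0.71  0.41  0.08  2.05 -0.05  0.68  0.54] F [ 0.2 -0.1  0.1] open 0.0555
```

View pics/s2.png

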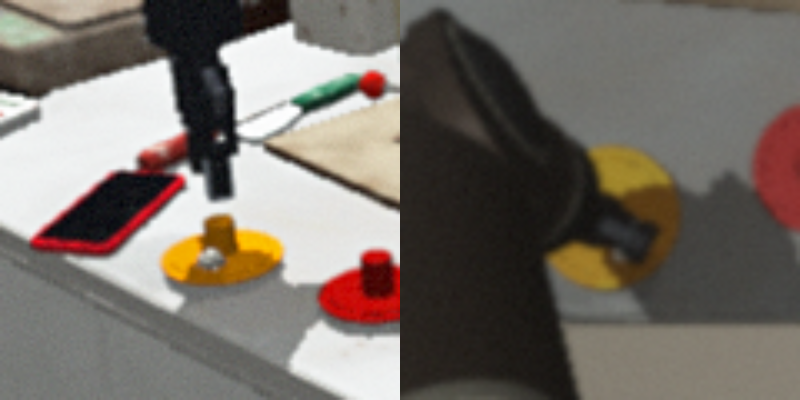

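The left crop shows the fingers directly above the yellow knob, at about (218,230) in the crop. The right crop agrees, though the arm partly blocks it. I'll descend and grip.

Call:
step_arm(deltas=[0.04,-0.003,0.004,0,0,0,0.3,0.08,-0.003,0.004,0,0,0,0.3,0.11,-0.003,0.004,0,0,0,0.3,0.132,-0.003,0.004,0,0,0,0.3,0.132,-0.003,0.004,0,0,0,0.3,0.132,-0.003,0.004,0,0,0,-0.2,0.132,-0.003,0.004,0,0,0,-0.7,0.132,-0.003,0.004,0,0,0,-0.7], squeeze=50)

```text
t: 2.5
tcp_pos: [0.4287, 0.2583, 0.02]
tool_rot: [0.345, 1.542, -0.343]
wrist_force: [0.4, 0.6, 1.4]
opening: 0.0244
```

Call:
step_arm(deltas=[0,0,0,0,0,0,-0.8,0,0,0,0,0,0,-0.8,0,0,0,0,0,0,-0.8,0,0,0,0,0,0,-0.8,0,0,0,0,0,0,-0.8,0,0,0,0,0,0,-0.8,0,0,0,0,0,0,-0.8,0,0,0,0,0,0,-0.8], squeeze=50)

```text
t: 3.17
tcp_pos: [0.4287, 0.2583, 0.02]
tool_rot: [0.345, 1.542, -0.343]
wrist_force: [-0.4, -0.7, 6.4]
opening: 0.0244
```

```bash
python3 go.py .428 .258 .2
```

```text
t 3.17 tcp [0.4287 0.2583 0.02  ] x [ 0.002  0.001 -1.   ] y [0.425 0.905 0.002] dist 0.18
shift [-0.45   -0.0006 -0.0008] turn [-0.      0.0008 -0.0017] q [-0.69  0.5   0.07  2.08 -0.06  0.56  0.55] F [-0.4 -0.7  6.4] open 0.0244
```

Call:
step_arm(deltas=[-0.03,0,0,0,0,0,-0.8,-0.08,0,0,0,0,0,-0.8,-0.14,0,0,0,0,0,-0.8,-0.2,0,0,0,0,0,-0.8,-0.27,0,0,0,0,0,-0.8,-0.33,0,0,0,0,0,-0.8,-0.39,0,0,0,0,0,-0.8,-0.4,0,0,0,0,0,-0.8], squeeze=50)

```text
t: 3.83
tcp_pos: [0.4297, 0.2588, 0.1832]
tool_rot: [0.348, 1.539, -0.34]
wrist_force: [0.1, -0.1, 0.1]
opening: 0.0246
```

```bash
python3 go.py .642 -.074 .18
```

```text
t 3.83 tcp [0.4297 0.2588 0.1832] x [ 0.005  0.004 -1.   ] y [0.425 0.905 0.006] dist 0.395
shift [ 0.0074 -0.5276  0.8341] turn [ 0.      0.0028 -0.0056] q [-0.72  0.25  0.1   1.96 -0.03  0.93  0.52] F [ 0.1 -0.1  0.1] open 0.0246
```

```bash
python3 go.py .51 -.05 .18
```

```text
t 3.83 tcp [0.4297 0.2588 0.1832] x [ 0.005  0.004 -1.   ] y [0.425 0.905 0.006] dist 0.319
shift [ 0.0059 -0.6135  0.5099] turn [ 0.      0.0028 -0.0056] q [-0.72  0.25  0.1   1.96 -0.03  0.93  0.52] F [ 0.1 -0.1  0.1] open 0.0246
```

Call:
step_arm(deltas=[0,-0.05,0.04,0,0,0,-0.8,0,-0.12,0.1,0,0,0,-0.8,0,-0.2,0.166,0,0,0,-0.8,0,-0.28,0.233,0,0,0,-0.8,0,-0.36,0.3,0,0,0,-0.8,0,-0.44,0.366,0,0,0,-0.8,0,-0.52,0.433,0,0,0,-0.8,0,-0.58,0.48,0,0,0,-0.8], squeeze=50)

```text
t: 4.5
tcp_pos: [0.5033, -0.0377, 0.1788]
tool_rot: [0.345, 1.542, -0.347]
wrist_force: [0.2, 0.4, -0.4]
opening: 0.0243
```

```bash
python3 go.py .642 -.074 .17
```

```text
t 4.5 tcp [ 0.5033 -0.0377  0.1788] x [ 0.    -0.001 -1.   ] y [ 0.427  0.904 -0.001] dist 0.144
shift [0.0222 0.0661 0.3521] turn [-0.      0.0008  0.0007] q [-0.25  0.26  0.28  1.96 -0.09  0.93  1.2 ] F [ 0.2  0.4 -0.4] open 0.0243
```

Call:
step_arm(deltas=[0,0.01,0.05,0,0,0,-0.8,0,0.025,0.12,0,0,0,-0.8,0.01,0.04,0.2,0,0,0,-0.8,0.01,0.053,0.28,0,0,0,-0.8,0.02,0.062,0.33,0,0,0,-0.8,0.022,0.066,0.352,0,0,0,-0.8,0.022,0.066,0.352,0,0,0,-0.8,0.022,0.066,0.352,0,0,0,-0.8], squeeze=50)

```text
t: 5.17
tcp_pos: [0.6408, -0.0697, 0.1692]
tool_rot: [0.344, 1.545, -0.345]
wrist_force: [-0.6, 0.2, -0.3]
opening: 0.0249
```

```bash
python3 go.py .642 -.074 .12
python3 - <<'E'
from h import *
a,d=read_camera('scene');b,e=read_camera('top')
cv2.imwrite('pics/s3.png',np.hstack([cv2.resize(a[130:260,260:390],(400,400)),cv2.resize(b[120:230,245:355],(400,400))]))
# flange extent in the scene view from yellow points above z=.125, and cup rim
P=cloud('scene',d);m=masks(a)['y']&(d>0)&(np.abs(P[...,0]-.642)<.08)&(np.abs(P[...,1]+.074)<.08)
for lo,hi in((.13,.2),(.085,.11)):
    Q=P[m&(P[...,2]>lo)&(P[...,2]<hi)];print(len(Q),np.round(Q.min(0),3),np.round(Q.max(0),3))
    u=np.nonzero(m&(P[...,2]>lo)&(P[...,2]<hi));print(u[1].min(),u[1].max(),u[0].min(),u[0].max())
E
```

```text
t 5.17 tcp [ 0.6408 -0.0697  0.1692] x [-0.002  0.    -1.   ] y [ 0.425  0.905 -0.001] dist 0.049
shift [ 0.1231 -0.0085  0.0075] turn [ 0.     -0.0018  0.0008] q [-0.16  0.51  0.28  1.63 -0.16  1.03  1.3 ] F [-0.6  0.2 -0.3] open 0.0249
410 [ 0.591 -0.118  0.16 ] [ 0.685 -0.021  0.196]
304 342 167 188
325 [ 0.596 -0.119  0.085] [ 0.689 -0.027  0.104]
306 341 196 216
```

View pics/s3.png

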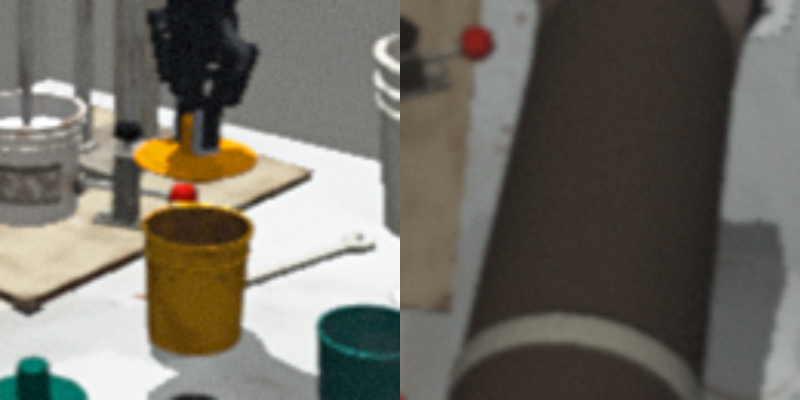

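The left crop shows the lid held level above the cup. In the full picture the lid spans columns 304–342 and the cup rim 306–341, so they're in line. The top view is blocked by the arm. I'll lower it.

Call:
step_arm(deltas=[0.02,-0.008,0.008,0,0,0,-0.8,0.05,-0.008,0.008,0,0,0,-0.8,0.08,-0.008,0.008,0,0,0,-0.8,0.1,-0.008,0.008,0,0,0,-0.8,0.115,-0.008,0.008,0,0,0,-0.8,0.123,-0.008,0.008,0,0,0,-0.8,0.123,-0.008,0.008,0,0,0,-0.8,0.123,-0.008,0.008,0,0,0,-0.8], squeeze=50)

```text
t: 5.93
tcp_pos: [0.6435, -0.074, 0.1208]
tool_rot: [0.344, 1.543, -0.344]
wrist_force: [-0.1, 0.3, -0.3]
opening: 0.0243
```

```bash
python3 go.py .643 -.074 .111
```

```text
t 5.93 tcp [ 0.6435 -0.074   0.1208] x [-0. -0. -1.] y [ 0.425  0.905 -0.   ] dist 0.01
shift [ 0.0246 -0.0005 -0.0012] turn [-0.     -0.0001  0.0001] q [-0.15  0.56  0.27  1.66 -0.18  0.94  1.32] F [-0.1  0.3 -0.3] open 0.0243
```

Call:
step_arm(deltas=[0.004,0,0,0,0,0,-0.8,0.008,0,0,0,0,0,-0.8,0.012,0,0,0,0,0,-0.8,0.015,0,0,0,0,0,-0.8,0.018,0,0,0,0,0,-0.8,0.021,0,0,0,0,0,-0.8,0.021,0,0,0,0,0,-0.8,0.021,0,0,0,0,0,-0.8], squeeze=50)

```text
t: 6.6
tcp_pos: [0.6434, -0.074, 0.1125]
tool_rot: [0.344, 1.543, -0.344]
wrist_force: [-0.1, -0.5, 0.1]
opening: 0.0245
```

Call:
step_arm(deltas=[0.001,0,0,0,0,0,-0.8,0.002,0,0,0,0,0,-0.8,0.003,0,0,0,0,0,-0.8,0.004,0,0,0,0,0,-0.8,0.004,0,0,0,0,0,-0.8,0.004,0,0,0,0,0,-0.8,0.004,0,0,0,0,0,-0.8,0.004,0,0,0,0,0,-0.8], squeeze=50)

```text
t: 7.27
tcp_pos: [0.6437, -0.074, 0.1118]
tool_rot: [0.344, 1.543, -0.344]
wrist_force: [-2.2, -0.3, 6.6]
opening: 0.0244
```

Contact reads 6.6 N at the expected height. I'll release and back off.

Call:
step_arm(deltas=[0,0,0,0,0,0,-0.3,0,0,0,0,0,0,-0.1,0,0,0,0,0,0,0.1,0,0,0,0,0,0,0.2,0,0,0,0,0,0,0.3,0,0,0,0,0,0,0.3,-0.03,0,0,0,0,0,0.3,-0.06,0,0,0,0,0,0.3])

```text
t: 7.93
tcp_pos: [0.643, -0.074, 0.1352]
tool_rot: [0.344, 1.545, -0.345]
wrist_force: [-0.2, -0.6, 0.1]
opening: 0.0551
```

Call:
step_arm(deltas=[-0.05,0,0,0,0,0,0.3,-0.11,0,0,0,0,0,0.3,-0.14,0,-0.05,0,0,0,0.3,-0.15,0,-0.12,0,0,0,0.3,-0.15,0,-0.2,0,0,0,0.3,-0.15,0,-0.3,0,0,0,0.3,-0.15,0,-0.38,0,0,0,0.3,-0.15,0,-0.45,0,0,0,0.3])

```text
t: 8.6
tcp_pos: [0.4789, 0.0032, 0.1963]
tool_rot: [0.345, 1.542, -0.343]
wrist_force: [-0.3, 0.2, 0.6]
opening: 0.0556
```

```bash
python3 go.py .4565 -.055 .075
python3 - <<'E'
from h import *
a,d=read_camera('scene');b,e=read_camera('top')
cv2.imwrite('pics/s4.png',np.hstack([cv2.resize(a[160:290,240:410],(523,400))]))
P=cloud('scene',d);m=masks(a)['y']&(d>0)&(np.abs(P[...,0]-.642)<.08)&(np.abs(P[...,1]+.074)<.08)
for lo,hi in((.12,.15),(.105,.117),(.0,.105)):
    Q=P[m&(P[...,2]>lo)&(P[...,2]<hi)];print(len(Q),np.round(Q.min(0),3),np.round(Q.max(0),3))
Q=P[m&(P[...,2]>.106)&(P[...,2]<.115)];A=np.c_[Q[:,:2]-Q[:,:2].mean(0),np.ones(len(Q))];print('panel plane',np.linalg.lstsq(A,Q[:,2],rcond=None)[0])
P=cloud('scene',d);m=(d>0)&(P[...,2]>.041)&(P[...,2]<.06)&(np.hypot(P[...,0]-.457,P[...,1]+.055)<.04);print('gk',P[m][:,:2].mean(0),m.sum())
E
```

```text
t 8.6 tcp [0.4789 0.0032 0.1963] x [ 0.001  0.001 -1.   ] y [0.425 0.905 0.001] dist 0.136
shift [ 0.303  -0.1559  0.0108] turn [ 0.      0.001  -0.0012] q [-0.34  0.2   0.26  2.   -0.06  0.95  1.09] F [-0.3  0.2  0.6] open 0.0556
86 [ 0.627 -0.088  0.12 ] [ 0.651 -0.064  0.139]
421 [ 0.591 -0.124  0.105] [ 0.692 -0.027  0.117]
1038 [ 0.591 -0.123  0.003] [ 0.692 -0.026  0.105]
panel plane [0.00457811 0.00043033 0.10788338]
gk [ 0.45588803 -0.05512492] 61
```

View pics/s4.png

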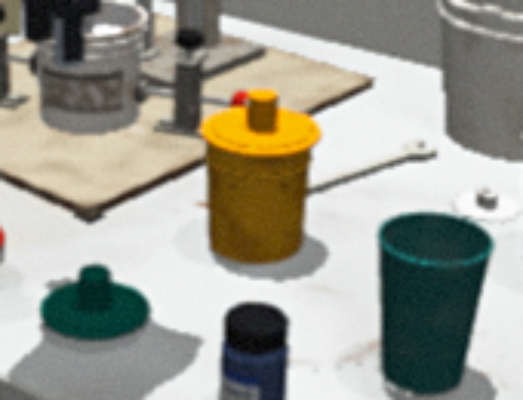

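The crop shows the yellow lid level on the upright cup at (260,130). The panel plane is 0.108 m high with a slope under 0.005. The green lid is at (95,300), unmoved. On to the green lid.

Call:
step_arm(deltas=[0.03,-0.03,0.002,0,0,0,0.3,0.08,-0.07,0.005,0,0,0,0.3,0.15,-0.11,0.008,0,0,0,0.3,0.22,-0.14,0.01,0,0,0,0.3,0.27,-0.156,0.011,0,0,0,0.3,0.3,-0.156,0.011,0,0,0,0.3,0.303,-0.156,0.011,0,0,0,0.3,0.303,-0.156,0.011,0,0,0,0.3])

```text
t: 9.37
tcp_pos: [0.4588, -0.0563, 0.0741]
tool_rot: [0.344, 1.543, -0.345]
wrist_force: [-0.1, 0.1, 0.7]
opening: 0.0551
```

```bash
python3 go.py .4565 -.055 .0195
```

```text
t 9.37 tcp [ 0.4588 -0.0563  0.0741] x [ 0. -0. -1.] y [ 0.425  0.905 -0.   ] dist 0.055
shift [ 0.1364  0.0006 -0.0066] turn [-0.      0.0003  0.0001] q [-0.2   0.36  0.26  2.15 -0.15  0.65  1.3 ] F [-0.1  0.1  0.7] open 0.0551
```

Call:
step_arm(deltas=[0.03,0,-0.006,0,0,0,0.3,0.07,0,-0.006,0,0,0,0.3,0.11,0,-0.006,0,0,0,0.3,0.136,0,-0.006,0,0,0,0.3,0.136,0,-0.006,0,0,0,0.3,0.136,0,-0.006,0,0,0,-0.1,0.136,0,-0.006,0,0,0,-0.5,0.136,0,-0.006,0,0,0,-0.8], squeeze=50)

```text
t: 10.03
tcp_pos: [0.4568, -0.0549, 0.0205]
tool_rot: [0.344, 1.541, -0.344]
wrist_force: [-1.0, -0.1, 4.3]
opening: 0.0244
```

Call:
step_arm(deltas=[0,0,0,0,0,0,-0.8,0,0,0,0,0,0,-0.8,0,0,0,0,0,0,-0.8,0,0,0,0,0,0,-0.8,0,0,0,0,0,0,-0.8,0,0,0,0,0,0,-0.8,0,0,0,0,0,0,-0.8,0,0,0,0,0,0,-0.8], squeeze=50)

```text
t: 10.7
tcp_pos: [0.4568, -0.0549, 0.0205]
tool_rot: [0.345, 1.541, -0.343]
wrist_force: [-0.9, 0.3, 6.8]
opening: 0.0245
```

Call:
step_arm(deltas=[-0.03,0,0,0,0,0,-0.8,-0.08,0,0,0,0,0,-0.8,-0.14,0,0,0,0,0,-0.8,-0.2,0,0,0,0,0,-0.8,-0.27,0,0,0,0,0,-0.8,-0.33,0,0,0,0,0,-0.8,-0.39,0,0,0,0,0,-0.8,-0.41,0,0,0,0,0,-0.8], squeeze=50)

```text
t: 11.37
tcp_pos: [0.4573, -0.0551, 0.1871]
tool_rot: [0.346, 1.538, -0.343]
wrist_force: [0.0, -0.4, -1.7]
opening: 0.0243
```

```bash
python3 go.py .551 -.282 .18
```

```text
t 11.37 tcp [ 0.4573 -0.0551  0.1871] x [ 0.006  0.001 -1.   ] y [0.425 0.905 0.003] dist 0.246
shift [ 0.0188 -0.4139  0.453 ] turn [-0.      0.0046 -0.0027] q [-0.26  0.17  0.31  2.05 -0.07  0.92  1.22] F [ 0.  -0.4 -1.7] open 0.0243
```

Call:
step_arm(deltas=[0,-0.04,0.04,0,0,0,-0.8,0,-0.1,0.11,0,0,0,-0.8,0,-0.17,0.185,0,0,0,-0.8,0,-0.24,0.26,0,0,0,-0.8,0,-0.31,0.34,0,0,0,-0.8,0,-0.37,0.4,0,0,0,-0.8,0,-0.4,0.44,0,0,0,-0.8,0.01,-0.414,0.453,0,0,0,-0.8], squeeze=50)

```text
t: 12.03
tcp_pos: [0.5501, -0.2858, 0.1795]
tool_rot: [0.345, 1.541, -0.348]
wrist_force: [0.9, -0.5, -0.8]
opening: 0.0241
```

Call:
step_arm(deltas=[0,0,0,0,0,0,-0.8,0,0,0,0,0,0,-0.8,0,0,0,0,0,0,-0.8,0,0,0,0,0,0,-0.8,0,0,0,0,0,0,-0.8,0,0,0,0,0,0,-0.8,0,0,0,0,0,0,-0.8,0,0,0,0,0,0,-0.8], squeeze=50)

```text
t: 12.7
tcp_pos: [0.5496, -0.2814, 0.1795]
tool_rot: [0.344, 1.543, -0.344]
wrist_force: [-0.0, -0.7, -1.4]
opening: 0.0243
```

```bash
python3 go.py .551 -.282 .132
python3 - <<'E'
from h import *
a,d=read_camera('scene')
cv2.imwrite('pics/s5.png',cv2.resize(a[150:300,310:460],(450,450)))
P=cloud('scene',d);m=masks(a)['g']&(d>0)&(np.abs(P[...,0]-.55)<.08)&(np.abs(P[...,1]+.282)<.08)
for lo,hi in((.145,.22),(.1,.12)):
    Q=P[m&(P[...,2]>lo)&(P[...,2]<hi)];print(len(Q),np.round(Q.min(0),3),np.round(Q.max(0),3),np.round((Q.min(0)+Q.max(0))/2,4))
E
```

```text
t 12.7 tcp [ 0.5496 -0.2814  0.1795] x [ 0.  0. -1.] y [0.424 0.905 0.   ] dist 0.048
shift [0.1188 0.0002 0.0038] turn [-0.      0.0002 -0.0002] q [ 0.11  0.46  0.39  1.7  -0.2   1.02  1.7 ] F [-0.  -0.7 -1.4] open 0.0243
507 [ 0.507 -0.322  0.172] [ 0.59  -0.242  0.212] [ 0.5484 -0.2819  0.1919]
334 [ 0.511 -0.319  0.1  ] [ 0.592 -0.242  0.113] [ 0.5512 -0.2808  0.1068]
```

View pics/s5.png

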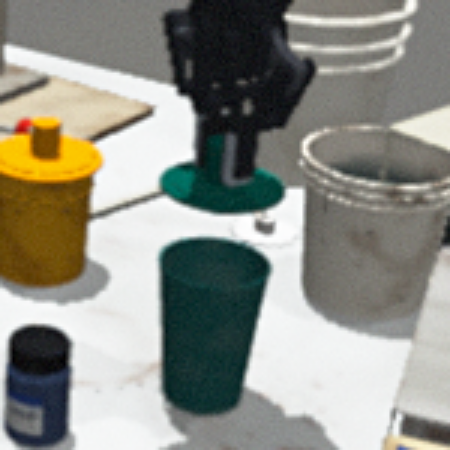

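The green lid is held level above the beaker, at (222,190) over (215,260), with the centres about 3 mm apart. I'll lower it with a small +x correction.

Call:
step_arm(deltas=[0.02,0,0.004,0,0,0,-0.8,0.05,0,0.004,0,0,0,-0.8,0.08,0,0.004,0,0,0,-0.8,0.1,0,0.004,0,0,0,-0.8,0.115,0,0.004,0,0,0,-0.8,0.122,0,0.004,0,0,0,-0.8,0.122,0,0.004,0,0,0,-0.8,0.122,0,0.004,0,0,0,-0.8], squeeze=50)

```text
t: 13.42
tcp_pos: [0.551, -0.2826, 0.1305]
tool_rot: [0.344, 1.543, -0.344]
wrist_force: [0.2, 0.3, -0.5]
opening: 0.0247
```

Call:
step_arm(deltas=[0.003,0,0,0,0,0,-0.8,0.006,0,0,0,0,0,-0.8,0.009,0,0,0,0,0,-0.8,0.012,0,0,0,0,0,-0.8,0.015,0,0,0,0,0,-0.8,0.018,0,0,0,0,0,-0.8,0.018,0,0,0,0,0,-0.8,0.018,0,0,0,0,0,-0.8], squeeze=50)

```text
t: 14.08
tcp_pos: [0.5509, -0.2824, 0.1232]
tool_rot: [0.344, 1.543, -0.344]
wrist_force: [0.6, -0.3, -0.1]
opening: 0.0245
```

Call:
step_arm(deltas=[0.001,0,0,0,0,0,-0.8,0.002,0,0,0,0,0,-0.8,0.003,0,0,0,0,0,-0.8,0.004,0,0,0,0,0,-0.8,0.004,0,0,0,0,0,-0.8,0.004,0,0,0,0,0,-0.8,0.004,0,0,0,0,0,-0.8,0.004,0,0,0,0,0,-0.8], squeeze=50)

```text
t: 14.75
tcp_pos: [0.5512, -0.2825, 0.1221]
tool_rot: [0.344, 1.543, -0.344]
wrist_force: [-1.1, 1.3, 4.9]
opening: 0.0247
```

Contact is 4.9 N at the expected height, so I'll release and retreat.

Call:
step_arm(deltas=[0,0,0,0,0,0,-0.3,0,0,0,0,0,0,-0.1,0,0,0,0,0,0,0.1,0,0,0,0,0,0,0.2,0,0,0,0,0,0,0.3,0,0,0,0,0,0,0.3,-0.03,0,0,0,0,0,0.3,-0.06,0,0,0,0,0,0.3])

```text
t: 15.42
tcp_pos: [0.5505, -0.2823, 0.1461]
tool_rot: [0.344, 1.545, -0.344]
wrist_force: [-0.1, -0.4, 1.1]
opening: 0.0554
```

Call:
step_arm(deltas=[-0.05,0,0,0,0,0,0.3,-0.11,0,0,0,0,0,0.3,-0.16,0.02,-0.04,0,0,0,0.3,-0.18,0.08,-0.1,0,0,0,0.3,-0.2,0.14,-0.16,0,0,0,0.3,-0.2,0.2,-0.22,0,0,0,0.3,-0.2,0.26,-0.28,0,0,0,0.3,-0.2,0.32,-0.34,0,0,0,0.3])

```text
t: 16.08
tcp_pos: [0.4819, -0.1077, 0.2275]
tool_rot: [0.345, 1.541, -0.344]
wrist_force: [0.5, 0.1, -0.0]
opening: 0.0555
```

Call:
step_arm(deltas=[0,0,0,0,0,0,0.3,0,0,0,0,0,0,0.3,0,0,0,0,0,0,0.3,0,0,0,0,0,0,0.3,0,0,0,0,0,0,0.3,0,0,0,0,0,0,0.3,0,0,0,0,0,0,0.3,0,0,0,0,0,0,0.3])

```text
t: 16.75
tcp_pos: [0.4822, -0.1093, 0.2256]
tool_rot: [0.345, 1.544, -0.345]
wrist_force: [-0.1, -0.2, -0.1]
opening: 0.0552
```

Run:
```python
from h import *
o=get_obs();print(o['t'],o['tcp_pos'],o['wrist_force'])
a,d=read_camera('scene')
cv2.imwrite('pics/s6.png',cv2.resize(a[150:310,280:440],(480,480)))
P=cloud('scene',d)
for k,c,z,f in(('y',(.642,-.074),.102,.102),('g',(.551,-.282),.112,.112)):
    m=masks(a)[k]&(d>0)&(np.hypot(P[...,0]-c[0],P[...,1]-c[1])<.06)
    Q=P[m&(P[...,2]>z+.002)&(P[...,2]<z+.009)];A=np.c_[Q[:,:2]-Q[:,:2].mean(0),np.ones(len(Q))]
    K=P[m&(P[...,2]>z+.03)]
    print(k,'flange',np.round((Q.min(0)+Q.max(0))/2,4),'ext',np.round(np.ptp(Q,0),3),'plane',np.round(np.linalg.lstsq(A,Q[:,2],rcond=None)[0],4),'knob',np.round(K.mean(0),4),K[:,2].max())
```

```text
16.75 [ 0.48217168 -0.1092727   0.22555898] [-0.14316571 -0.17648912 -0.10778597]
y flange [ 0.6424 -0.0743  0.1073] ext [0.1   0.097 0.007] plane [0.0112 0.0038 0.1072] knob [ 0.6388 -0.0769  0.1365] 0.13897145363554675
g flange [ 0.5487 -0.2831  0.1174] ext [0.083 0.081 0.007] plane [0.0134 0.0074 0.1168] knob [ 0.5461 -0.2851  0.1466] 0.14884178857965513
```

View pics/s6.png

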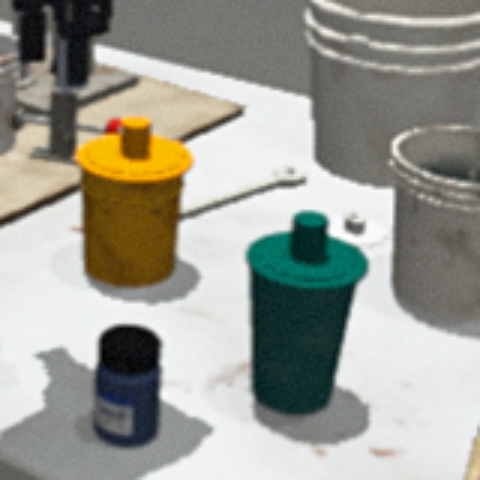

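Both lids lie flat and level, the cup's at (135,155) and the beaker's at (308,258). The flange and knob heights match fully seated values. I'll hand in.

```bash
python3 -c "
from cell import *
print(sign_off())"
```

```text
the job is handed in; nothing more can be done
None
```

I put the yellow lid on the yellow cup first, then the green lid on the green beaker. The job was handed in at about 17 s of the 54 s allowed, with the gripper clear of everything.

**Last checks (scene camera):**

| | Lid panel height | Tilt fitted to lid points | Knob top, measured | Knob top if fully seated |
|---|---|---|---|---|
| Yellow | 0.107 m | about 0.7° | 0.139 m | 0.1375 m |
| Green | 0.117 m | about 0.9° | 0.149 m | 0.1475 m |

- **Seating:** both knob tops read about 1.5 mm above the seated height, within the roughly 2 mm calibration error. When lowered, each lid met the rim at the expected height with about 5–7 N.
- **Cup and beaker:** both look upright. The lid centres are within about 3 mm of the rim centres I measured at the start. I did not touch the red lid.
- **Disagreements:** the fitted tilts are within depth noise. My first two-view triangulation from ellipse centres failed, so I used depth measurements from both cameras, which agreed to about 2 mm. The last check used only the scene camera.

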